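# Put the long plug gauge away in its narrow storage tube

### The job

Put the long, thin plug gauge away: lift it out of the rack, lower its rod into the narrow storage tube with the flared mouth, and push it down against the stiff cushion inside until its collar sits on the tube's rim. Let go of it there, and leave the short, thick gauge in the rack.

Things in the scene. Friction and masses are not known exactly. Their poses are not given: they have to be found in the camera images.
- long_gauge: Steel plug gauge to put away, 60 g, always upright, hanging by its collar in one of the rack's holes. Origin: centre of the collar's underside, z up; round, so yaw means nothing. Below it a 10 mm rod, 80 mm long, tapered tip; collar 36 mm wide, 4 mm thick; above it a slim grip, 14 mm diameter, from 4 to 48 mm above the origin, to pinch from above.
- gauge_rack: Grey rack fixed to the bench, top plate 56 (x) by 150 mm (y), its top 100 mm above the origin (centre of underside, z up). Two 19 mm through holes at x = 0, y = +35 and -35 mm in its frame; a gauge hangs in each, collar on the plate; which is where varies. Fingers closing along the rack's x, across the row, clear the other gauge.
- tube_mouth (a point): Rim centre of the narrow aluminium tube, 100 mm tall, fixed upright. Funnel mouth 26 mm inside, narrowing in 20 mm to an 18 mm bore. Inside, 60 mm below the rim, a cushion: needs a push of about 4 N (more than the gauge's weight), slides 22 mm, stays down. Pushed home, the gauge's collar lies on the rim. The squat wide tube (60 mm across, 70 mm tall) is not used.
- short_gauge: The other gauge, to be left hanging in the rack: same collar, but a rod of 14 mm by 50 mm and a fat grip of 26 mm diameter, only 18 mm tall. Origin: centre of the collar's underside.
Things that resemble listed ones, but are neither listed nor needed, are in the scene too. Leave any red or turquoise look-alike of the long_gauge alone.

How it is judged:
By the outcome, as a careful person would: the job done as asked, in the order asked, and still so for the second after the job is handed in, with the robot touching nothing.
It also fails if it takes over 43 s, if anything falls off the work surface, if the arm or the gripper's body presses on something with over 40 N, if the wrist force passes 120 N, or if a joint passes its speed limit or range.

### The arm

A 6-joint arm with a two-finger parallel gripper is mounted at the origin on a cart in front of the work surface, level with it; the furniture and walls round the work are solid. World frame = base frame: x ahead of the robot, y to its left, z up, the work surface at z = 0. Lengths are in m, angles in rad, forces in N, time in s.
With the tool pointing down it reaches from about 0.325 to 0.775 m from the base axis. Payload 5.5 kg.
Tool frame: the origin (TCP) lies at the very end of the fingers, on their centre line; the grasp point (between the pads) lies env.hold_point_z behind it (env.hold_point_z is the distance from the TCP to the grasp point, in m); z points along the fingers, y is the line along which they close (so a half turn about z gives the same grasp; the last joint's range is limited). The gripper opens to 85 mm and grips with 20 to 120 N. Pads are 22 mm wide; open, the fingers measure 114 mm over their backs; the gripper's body (76 mm by 85 mm) begins 54 mm behind the grasp point. The pads swing forward as they close: fully open they stand 13 mm farther back than shut.
Start: joints at [-1.184, 0.091, 1.231, -0, 1.82, -0.057], TCP at [0.258, -0.542, 0.231] pointing down, gripper open.
Joint ranges: [-2.87, 2.87], [-0.86, 2.18], [0.17, 2.46], [-1.51, 4.65], [0.06, 2.69], [-2.65, 2.65]. Speed limits (rad/s): [2.57, 2.57, 3.01, 3.14, 3.14, 3.14].

### API

Orientations are given as [roll, pitch, yaw] about the fixed x, y, z axes, in that order (R = Rz(yaw) Ry(pitch) Rx(roll)).
In Python, from workcell import env, eyes gives the robot as it stands.
- The arm moves only by the tool send_rows, never from a script. Its argument "series" is a list of rows, each a list of 7 numbers: the finger opening in cm, from 0 to 8.54, then the shift along the tool's x, y, z in cm, then the turn, a rotation vector about the tool's x, y, z in rad. In form: [[fingers, tx, ty, tz, wx, wy, wz], ...]. A call has exactly 10 rows; each row shifts and turns the commanded pose from where the row before left it, along the tool's axes as they then stand; what a row does not reach is not made up. A row lasts 1/10 s, in which the tool goes at most 50 mm and 8.59 degrees, less where a joint would pass 70% of its speed; a pose out of reach is approached as far as the arm can. A call is refused whole if a number of a shift passes 5 or a number of a turn 0.15, either way. A call with a gripper value outside its range is refused whole. The fingers move at their own pace and stop on an object; "squeeze" is the grip in N (left out, the last holds). Time passes only in rows, so rows that do not move let the fingers close, or fill a call up. It gives the time, the measured TCP pose, the force, the opening and the grip force at its end, in the units of the state.
- env.sense(): the state, without advancing time (a new reading comes with each control period).
- eyes.capture(name): name is "scene" or "top" or "wrist"; returns a dict with "pixels" (480x640x3 uint8, red, green, blue), "camera_matrix" (3x3 intrinsics, pixels), "extrinsics" (4x4, takes a point from camera to world coordinates). Camera axes: x right, y up, looking along -z (the intrinsics and any distortion apply to the point x, -y, -z); pixel columns grow to the right and rows downward; lengths in m; the calibration is good to about 2 mm. A picture is of the moment at which its call begins. There is no depth.
- env.finish_job(): hands the job in; it is judged then, once.
The state is a dict: "t": time; "q": joint angles; "joint_vel": joint speeds; "joint_torque": joint torques, N m; "ee_pos": TCP position; "tool_rot": TCP orientation; "wrist_force": force on the tool from outside, world axes, zero at the start; "wrist_torque": the same for the moment, N m; "finger_gap": finger opening in m; "gripper_force": force on a finger pad.
Only numpy, scipy, OpenCV 4.12 (cv2) and the standard library are available. Lean on these libraries where they do the work, as an engineer would, in place of code of your own. Each camera call takes 0.05 s, during which the arm holds its last target. There are 200 camera calls.

## Working session

There is one attempt and no reset: what is moved stays moved. The work goes in short steps, Python scripts to look and compute and a tool call to move; the robot and the scene stay as the last step left them, time stands still between calls to the robot, and variables do not carry over. Pictures are saved under pics/ and viewed, at most 10 in all, crops included, and the job is handed in when it is done.

Besides the shell and the picture viewer there is one more tool, called after "Emit:" by a JSON object that holds its "fn" and its "kwargs". send_rows: Moves the arm, as the interface text tells. Its arguments: {"type":"object","properties":{"series":{"type":"array","items":{"type":"array","items":{"type":"number"}}},"squeeze":{"type":"number"}},"required":["series"]}

```bash
mkdir -p pics; cat > h.py <<'E'
import numpy as np, cv2
from workcell import env, eyes
def cap(n,f=None):
    c=eyes.capture(n)
    if f: cv2.imwrite('pics/'+f,cv2.cvtColor(c["pixels"],cv2.COLOR_RGB2BGR))
    return c
def ray(c,u,v):
    K=np.array(c["camera_matrix"]);E=np.array(c["extrinsics"])
    d=np.linalg.inv(K)@[u,v,1.]; d=E[:3,:3]@[d[0],-d[1],-d[2]]
    return E[:3,3],d
def onz(c,u,v,z):
    o,d=ray(c,u,v); return o+d*(z-o[2])/d[2]
E
python3 - <<'E'
from h import *
s=env.sense(); print({k:np.round(v,3) for k,v in s.items()}, env.hold_point_z)
a=cap("scene","s1.png"); b=cap("top","t1.png")
for c in(a,b): print([k for k in c], np.round(c["camera_matrix"],1).tolist(), np.round(c["extrinsics"],3).tolist())
E
```

```text
{'t': np.float64(0.0), 'q': array([-1.184,  0.092,  1.232,  0.   ,  1.82 , -0.057]), 'joint_vel': array([0.001, 0.001, 0.   , 0.   , 0.   , 0.002]), 'joint_torque': array([-1.0000e-03, -4.5873e+01, -4.1803e+01, -0.0000e+00,  1.2000e-02,
       -0.0000e+00]), 'ee_pos': array([ 0.258, -0.542,  0.23 ]), 'tool_rot': array([-3.14 , -0.   ,  0.444]), 'wrist_force': array([ 0.003, -0.358, -0.345]), 'wrist_torque': array([-0.008,  0.021, -0.007]), 'gripper_force': np.float64(0.0), 'finger_gap': np.float64(0.086)} 0.0187
['pixels', 'camera_matrix', 'extrinsics'] [[587.8, 0.0, 326.3], [0.0, 587.8, 244.2], [0.0, 0.0, 1.0]] [[0.494, 0.356, -0.793, -0.165], [-0.869, 0.196, -0.454, -0.51], [-0.007, 0.914, 0.407, 0.467], [0.0, 0.0, 0.0, 1.0]]
['pixels', 'camera_matrix', 'extrinsics'] [[466.3, 0.0, 321.5], [0.0, 466.3, 236.0], [0.0, 0.0, 1.0]] [[-0.012, 0.988, -0.151, 0.391], [-1.0, -0.01, 0.015, -0.121], [0.013, 0.151, 0.988, 0.919], [0.0, 0.0, 0.0, 1.0]]
```

View pics/s1.png

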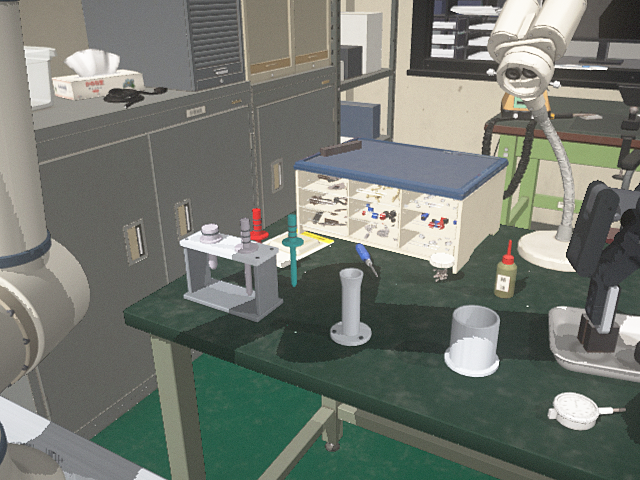

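View pics/t1.png

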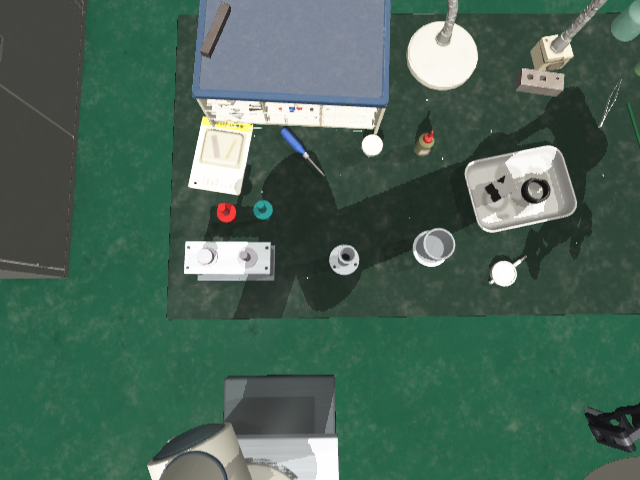

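The scene view shows the rack with the short fat gauge at (210,232) and a tall slim grey one at (246,240), which hang in it. There is a red look-alike at (258,222) and a turquoise one at (292,245). The narrow tube's mouth is at (350,273) and the wide tube's at (475,320). In the top view the same things are short (206,256), slim grey (246,256), red (227,212), turquoise (262,210), narrow tube (345,257) and wide tube (438,243).

Candidates for the long gauge: slim grey (246,240), red (258,222), turquoise (292,245), short (210,232). I choose the slim grey one and check it in a close crop.

```bash
python3 - <<'E'
from h import *
a=cap("scene");b=cap("top")
f=lambda c,x,y,w,h,k:cv2.resize(cv2.cvtColor(c["pixels"],cv2.COLOR_RGB2BGR)[y:y+h,x:x+w],None,fx=k,fy=k,interpolation=cv2.INTER_CUBIC)
A=f(a,170,190,210,160,3.8)[:300]; A=f(a,175,195,200,75,4);B=f(b,180,200,200,75,4)
cv2.imwrite('pics/c1.png',np.vstack([A,B]))
# rack plate: bright blob in top view
p=b["pixels"].astype(int)
m=((p.min(2)>185)).astype(np.uint8); m[:200]=0;m[320:]=0;m[:,300:]=0
n,l,st,ce=cv2.connectedComponentsWithStats(m)
for i in range(1,n):
    if st[i,4]>60: print(st[i],ce[i])
for n_,u,v,z in(("short",206,256,.122),("long",246,256,.148),("red",227,212,.15),("turq",262,210,.15),("tube",346,257,.1)):
    print(n_,np.round(onz(b,u,v,z),3))
for n_,u,v,z in(("short",209,226,.122),("long",245,220,.148),("tube",350,273,.1)):
    print(n_,np.round(onz(a,u,v,z),3))
E
```

```text
[ 184  241   86   34 2420] [224.59338843 257.94421488]
short [0.48  0.065 0.122]
long [ 0.476 -0.008  0.148]
red [0.551 0.025 0.15 ]
turq [ 0.553 -0.034  0.15 ]
tube [ 0.478 -0.177  0.1  ]
short [0.481 0.07  0.122]
long [ 0.476 -0.005  0.148]
tube [ 0.482 -0.177  0.1  ]
```

View pics/c1.png

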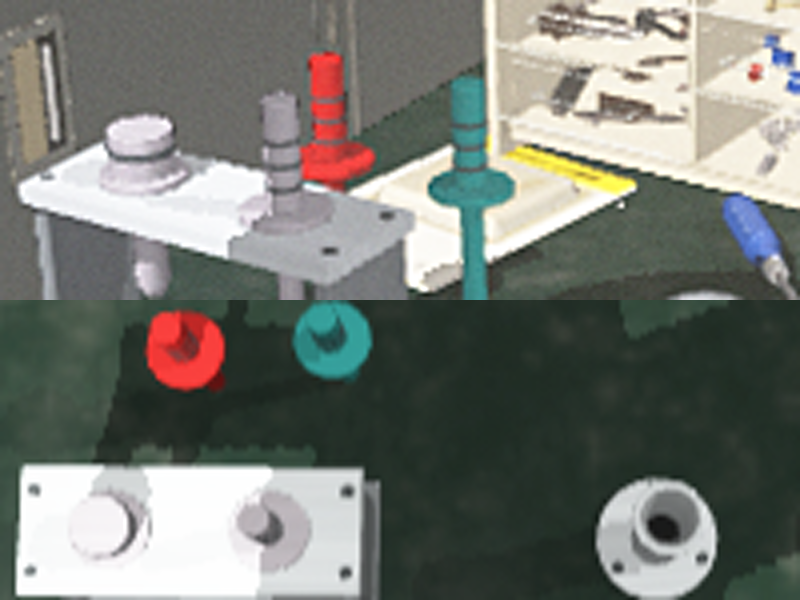

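The crop confirms it: the slim grey gauge in the rack is the long one (grip top at scene (245,219), top view (243,255)). The fat one at its left is the short gauge, and the red and turquoise ones stand behind. The tube rim centre is at top view (347,255). Next: rack yaw and two-view points.

```bash
python3 - <<'E'
from h import *
a=cap("scene");b=cap("top")
def tri(u1,v1,u2,v2):
    o1,d1=ray(a,u1,v1);o2,d2=ray(b,u2,v2)
    s=np.linalg.lstsq(np.c_[d1,-d2],o2-o1,rcond=None)[0]
    p,q=o1+s[0]*d1,o2+s[1]*d2; return np.round((p+q)/2,4),round(np.linalg.norm(p-q),4)
print("long top",tri(245,219.3,243,255.3)); print("tube",tri(350,273.5,346.8,255.3))
print("turq top",tri(292,215,262-2,207)); 
C=[onz(b,*c,.1)[:2] for c in((185.5,241.3),(270.8,242),(184.2,274),(271,275))]
print(np.round(C,3).tolist(),"centre",np.mean(C,0)); d=C[0]-C[1]+C[2]-C[3]; print("rack yaw",np.arctan2(-d[0],d[1]))
E
```

```text
long top (array([ 0.4779, -0.0031,  0.1481]), np.float64(0.0013))
tube (array([ 0.4808, -0.178 ,  0.0998]), np.float64(0.0005))
turq top (array([ 0.5637, -0.0291,  0.1305]), np.float64(0.0026))
[[0.509, 0.107], [0.506, -0.044], [0.451, 0.107], [0.448, -0.045]] centre [0.47847608 0.03125661]
rack yaw -0.020922098294142138
```

Emit:
{"fn": "send_rows", "kwargs": {"series": [[4,4.2,-3.8,0,0,0,0],[4,3.5,-3.2,0,0,0,0],[4,3.5,-3.2,0,0,0,0],[4,3.5,-3.2,0,0,0,0],[4,3.5,-3.2,0,0,0,0],[4,3.5,-3.2,0,0,0,0],[4,3.5,-3.2,0,0,0,0],[4,3.5,-3.2,0,0,0,0],[4,3.5,-3.2,0,0,0,0],[4,3.5,-3.2,0,0,0,0]]}}

```text
t: 1.3
ee_pos: [0.4378, -0.0984, 0.2315]
tool_rot: [3.141, -0.001, 0.444]
wrist_force: [1.4, 0.6, 0.7]
finger_gap: 0.04
gripper_force: 0.0
```

Emit:
{"fn": "send_rows", "kwargs": {"series": [[4,3.65,-3.3,0,0,0,0],[4,3.65,-3.3,0,0,0,0],[4,0,0,0,0,0,-0.14],[4,0,0,0,0,0,-0.14],[4,0,0,0,0,0,-0.14],[4,0,0,0,0,0,-0.14],[4,0,0,0,0,0,-0.14],[4,0,0,0,0,0,-0.14],[4,0,0,0,0,0,-0.14],[4,0,0,0,0,0,-0.126]]}}

```text
t: 2.3
ee_pos: [0.4751, -0.0094, 0.2313]
tool_rot: [3.142, -0.0, 1.555]
wrist_force: [-0.1, 0.2, 1.5]
finger_gap: 0.0396
gripper_force: 0.0
```

```bash
python3 - <<'E'
from h import *
c=cap("wrist","w1.png"); s=env.sense(); print(s["t"],np.round(s["ee_pos"],4),np.round(s["tool_rot"],3),np.round(s["q"],3))
E
```

```text
2.35 [ 0.4751 -0.0093  0.2313] [ 3.142 -0.     1.561] [-0.091 -0.245  1.55   0.     1.837 -0.082]
```

View pics/w1.png

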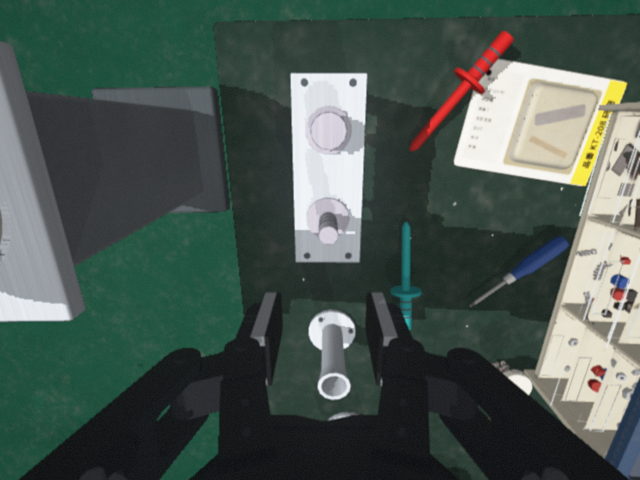

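The wrist view shows the long grip's top at (328,237), the short gauge at (328,128), and the tube's rim at (334,386). The turquoise look-alike is off to the right, at (405,290).

```bash
python3 - <<'E'
from h import *
c=cap("wrist"); s=env.sense(); print(np.round(s["ee_pos"],4),np.round(s["tool_rot"],3)); print(np.round(c["extrinsics"],3))
print("long",onz(c,328,237,.148),"rim",onz(c,334.5,386,.1),"short",onz(c,328,130,.122),"turq",onz(c,405,292,.1))
for p in((291,73),(367,73),(295,262),(359,262)): print(np.round(onz(c,*p,.1),4))
E
```

```text
[ 0.4751 -0.0094  0.2313] [ 3.142 -0.     1.551]
[[ 1.     0.009  0.004  0.476]
 [-0.01   0.946  0.323  0.074]
 [-0.001 -0.323  0.946  0.373]
 [ 0.     0.     0.     1.   ]]
long [ 0.47858186 -0.00180836  0.148     ] rim [ 0.48475964 -0.17651387  0.1       ] short [0.47927487 0.06972358 0.122     ] turq [ 0.5486484  -0.07114611  0.1       ]
[0.4526 0.1095 0.1   ]
[0.5084 0.109  0.1   ]
[ 0.4499 -0.0408  0.1   ]
[ 0.5062 -0.0413  0.1   ]
```

Emit:
{"fn": "send_rows", "kwargs": {"series": [[4,0.7,0.35,0,0,0,0],[4,0,0,1.9,0,0,0],[4,0,0,2,0,0,0],[4,0,0,2,0,0,0],[4,0,0,2,0,0,0],[4,0,0,2,0,0,0],[4,0,0,2,0,0,0],[4,0,0,0,0,0,0],[4,0,0,0,0,0,0],[4,0,0,0,0,0,0]]}}

```text
t: 3.4
ee_pos: [0.4795, -0.0023, 0.1138]
tool_rot: [3.139, 0.0, 1.549]
wrist_force: [0.3, 0.4, 0.3]
finger_gap: 0.0401
gripper_force: 0.0
```

Emit:
{"fn": "send_rows", "kwargs": {"series": [[0.5,0,0,0,0,0,0],[0.5,0,0,0,0,0,0],[0.5,0,0,0,0,0,0],[0.5,0,0,0,0,0,0],[0.5,0,0,0,0,0,0],[0.5,0,0,0,0,0,0],[0.5,0,0,0,0,0,0],[0.5,0,0,0,0,0,0],[0.5,0,0,0,0,0,0],[0.5,0,0,0,0,0,0]], "squeeze": 60}}

```text
t: 4.4
ee_pos: [0.4794, -0.0025, 0.1135]
tool_rot: [3.139, 0.0, 1.55]
wrist_force: [-0.3, 0.8, 6.1]
finger_gap: 0.0123
gripper_force: 58.4
```

Emit:
{"fn": "send_rows", "kwargs": {"series": [[0.5,0,0,-0.7,0,0,0],[0.5,0,0,-1.3,0,0,0],[0.5,0,0,-1.5,0,0,0],[0.5,0,0,-1.5,0,0,0],[0.5,0,0,-1.5,0,0,0],[0.5,0,0,-1.5,0,0,0],[0.5,0,0,-1.5,0,0,0],[0.5,0,0,-1.5,0,0,0],[0.5,0,0,-1,0,0,0],[0.5,0,0,0,0,0,0]]}}

```text
t: 5.4
ee_pos: [0.4794, -0.0025, 0.2343]
tool_rot: [3.139, 0.0, 1.55]
wrist_force: [-0.3, 0.0, 0.1]
finger_gap: 0.0123
gripper_force: 58.4
```

```bash
python3 - <<'E'
from h import *
c=cap("wrist"); a=cap("scene")
f=lambda c,x,y:cv2.resize(cv2.cvtColor(c["pixels"],cv2.COLOR_RGB2BGR)[y:y+240,x:x+160],None,fx=2.5,fy=2.5,interpolation=cv2.INTER_CUBIC)
cv2.imwrite('pics/l1.png',np.hstack([f(c,250,240),f(a,180,120)])); s=env.sense(); print(s["t"],np.round(s["ee_pos"],4),np.round(s["wrist_force"],2),s["finger_gap"])
E
```

```text
5.5 [ 0.4788 -0.0024  0.232 ] [-0.03 -1.27 -1.51] 0.012308098648789121
```

View pics/l1.png

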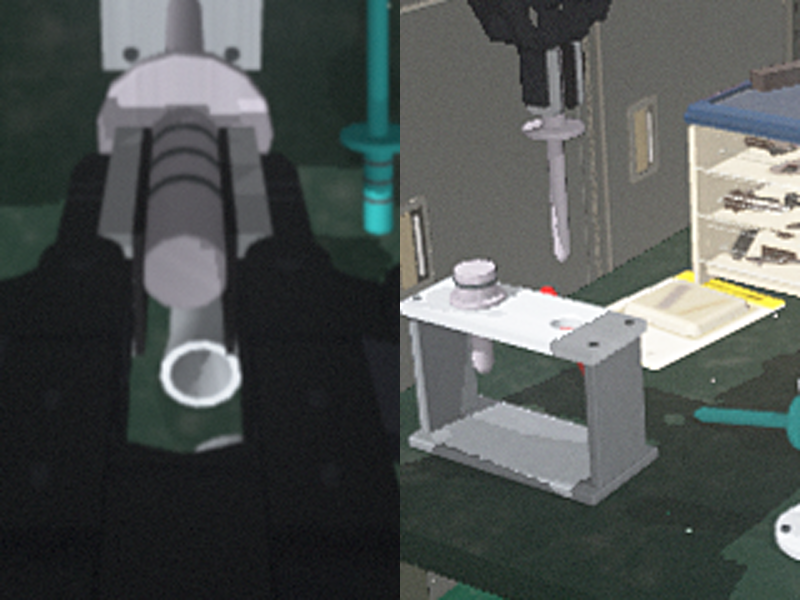

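The left half shows the gauge pinched between the pads with its collar just below them, and the tube's rim below at wrist (330,390). The right half shows the gauge hanging clear of the rack, collar at scene (401,171)→ crop (552,127), rod tip at crop (562,258). The short gauge is untouched. The red and turquoise look-alikes now lie down; they already did before my descent, having been balanced on their tips. I check the rod's tilt and where its tip is.

```bash
python3 - <<'E'
from h import *
a=cap("scene"); c=cap("wrist"); s=env.sense(); p=s["ee_pos"]; print(np.round(p,4),np.round(s["tool_rot"],4))
def proj(c,P):
    E=np.linalg.inv(np.array(c["extrinsics"])); q=E[:3,:3]@P+E[:3,3]; K=np.array(c["camera_matrix"]); r=K@[q[0],-q[1],-q[2]]; return np.round(r[:2]/r[2],1)
zc=p[2]-(.1135-.1)
for z in (zc,zc-.08): print("expected",proj(a,[p[0],p[1],z]))
print("seen", (180+(552-400)/2.5,120+127/2.5),(180+(562-400)/2.5,120+260/2.5))
# rod axis in scene by threshold: per-row centre of the bright rod
g=a["pixels"].astype(int).min(2)
for r in range(178,224,5):
    w=np.where(g[r,225:265]>135)[0]+225; print(r,w.min() if len(w) else None,w.max() if len(w) else None)
o,d=ray(a,244.5,223.5); 
import itertools
n=np.array([p[0],p[1],zc-.08]); k=(n[1]-o[1])/d[1]; print("tip if in plane y=ee_y",o+k*d); k=(n[0]-o[0])/d[0]; print("tip if x=ee_x",o+k*d)
print("rim wrist", onz(c,250+200/2.5,240+373/2.5,.1))
E
```

```text
[ 0.4785 -0.0024  0.2312] [-3.1399e+00 -1.0000e-04  1.5498e+00]
expected [241.4 173.8]
expected [244.9 225.6]
seen (240.8, 170.8) (244.8, 224.0)
178 240 243
183 240 244
188 241 245
193 241 245
198 240 245
203 240 246
208 240 246
213 240 246
218 242 246
223 243 246
tip if in plane y=ee_y [ 0.47784412 -0.00243765  0.141286  ]
tip if x=ee_x [ 0.47848577 -0.00193141  0.14096088]
rim wrist [ 0.48159501 -0.17375724  0.1       ]
```

Emit:
{"fn": "send_rows", "kwargs": {"series": [[0.5,-1.4,0.1,0,0,0,0],[0.5,-2.5,0.1,0,0,0,0],[0.5,-3,0.1,0,0,0,0],[0.5,-3,0.1,0,0,0,0],[0.5,-3,0.1,0,0,0,0],[0.5,-2.5,0.1,0,0,0,0],[0.5,-1.4,0.1,0,0,0,0],[0.5,-0.6,0,0,0,0,0],[0.5,0,0,0,0,0,0],[0.5,0,0,0,0,0,0]]}}

```text
t: 6.6
ee_pos: [0.4822, -0.1759, 0.2322]
tool_rot: [-3.141, -0.001, 1.55]
wrist_force: [0.3, 0.4, -1.1]
finger_gap: 0.0119
gripper_force: 58.4
```

```bash
python3 - <<'E'
from h import *
a=cap("scene"); b=cap("top"); s=env.sense(); print(s["t"],np.round(s["ee_pos"],4),np.round(s["tool_rot"],3),np.round(s["wrist_force"],1))
f=lambda c,x,y:cv2.resize(cv2.cvtColor(c["pixels"],cv2.COLOR_RGB2BGR)[y:y+150,x:x+100],None,fx=4,fy=4,interpolation=cv2.INTER_CUBIC)
cv2.imwrite('pics/m1.png',np.hstack([f(a,300,200),f(b,296,180)]))
E
```

```text
6.7 [ 0.4823 -0.1756  0.2324] [ 3.141 -0.     1.551] [-0.3  0.3 -0.2]
```

View pics/m1.png

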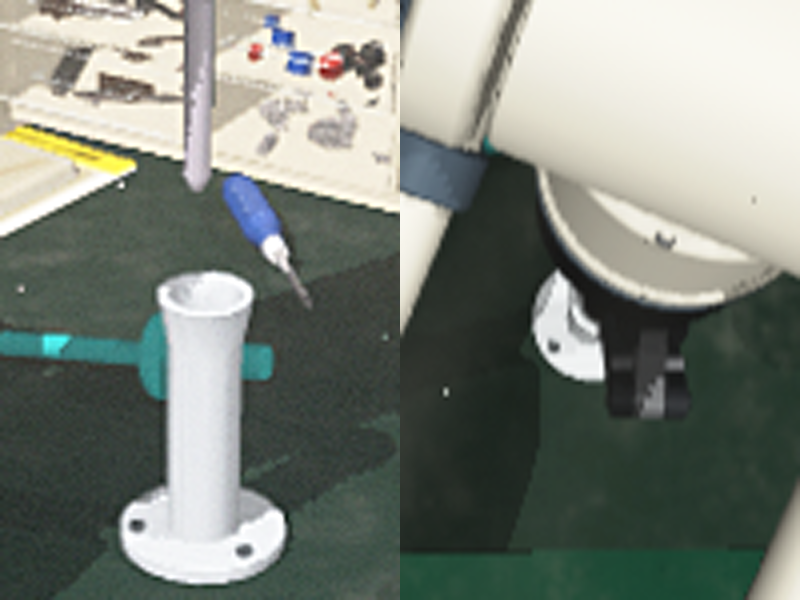

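The scene crop shows the rod tip at (349,247) above the rim centre at (351,273.5); the turquoise gauge lies behind the tube, clear of it. I compare the two in the same camera.

```bash
python3 - <<'E'
from h import *
a=cap("scene"); p=env.sense()["ee_pos"]
print(p,"tip",onz(a,349.2,247.2,.1389),"rim",onz(a,351.3,273.3,.1))
E
```

```text
[ 0.48226083 -0.17568498  0.2324679 ] tip [ 0.48144186 -0.17566925  0.1389    ] rim [ 0.48175079 -0.17918541  0.1       ]
```

Emit:
{"fn": "send_rows", "kwargs": {"series": [[0.5,-0.2,0,0.6,0,0,0],[0.5,0,0,1,0,0,0],[0.5,0,0,1,0,0,0],[0.5,0,0,1,0,0,0],[0.5,0,0,1,0,0,0],[0.5,0,0,1,0,0,0],[0.5,0,0,1,0,0,0],[0.5,0,0,1,0,0,0],[0.5,0,0,1,0,0,0],[0.5,0,0,0,0,0,0]]}}

```text
t: 7.75
ee_pos: [0.4813, -0.1782, 0.1442]
tool_rot: [-3.139, -0.001, 1.55]
wrist_force: [0.6, 0.1, -1.5]
finger_gap: 0.0125
gripper_force: 58.4
```

Emit:
{"fn": "send_rows", "kwargs": {"series": [[0.5,0,0,0.4,0,0,0],[0.5,0,0,0.4,0,0,0],[0.5,0,0,0.4,0,0,0],[0.5,0,0,0.4,0,0,0],[0.5,0,0,0.4,0,0,0],[0.5,0,0,0.3,0,0,0],[0.5,0,0,0.2,0,0,0],[0.5,0,0,0.2,0,0,0],[0.5,0,0,0,0,0,0],[0.5,0,0,0,0,0,0]]}}

```text
t: 8.75
ee_pos: [0.4822, -0.1786, 0.1192]
tool_rot: [3.141, -0.0, 1.55]
wrist_force: [1.1, -0.9, 1.3]
finger_gap: 0.0125
gripper_force: 58.4
```

Emit:
{"fn": "send_rows", "kwargs": {"series": [[0.5,0,0,0.1,0,0,0],[0.5,0,0,0.1,0,0,0],[0.5,0,0,0.1,0,0,0],[0.5,0,0,0.1,0,0,0],[0.5,0,0,0.1,0,0,0],[0.5,0,0,0.05,0,0,0],[0.5,0,0,0,0,0,0],[0.5,0,0,0,0,0,0],[0.5,0,0,0,0,0,0],[0.5,0,0,0,0,0,0]]}}

```text
t: 9.75
ee_pos: [0.4821, -0.1786, 0.1137]
tool_rot: [-3.142, 0.0, 1.55]
wrist_force: [0.3, -0.5, 3.0]
finger_gap: 0.0119
gripper_force: 58.5
```

```bash
python3 - <<'E'
from h import *
F=[];Z=[]
for i in range(4):
    a=cap("scene"); s=env.sense();F.append(s["wrist_force"]);Z.append(s["ee_pos"])
print(s["t"],np.mean(F,0),np.mean(Z,0))
b=cv2.cvtColor(a["pixels"],cv2.COLOR_RGB2BGR)[210:360,270:430]
cv2.imwrite('pics/n1.png',cv2.resize(b,None,fx=4,fy=4,interpolation=cv2.INTER_CUBIC))
E
```

```text
9.95 [ 1.20224682 -0.22123915  1.54355717] [ 0.48207509 -0.17855098  0.11371384]
```

View pics/n1.png

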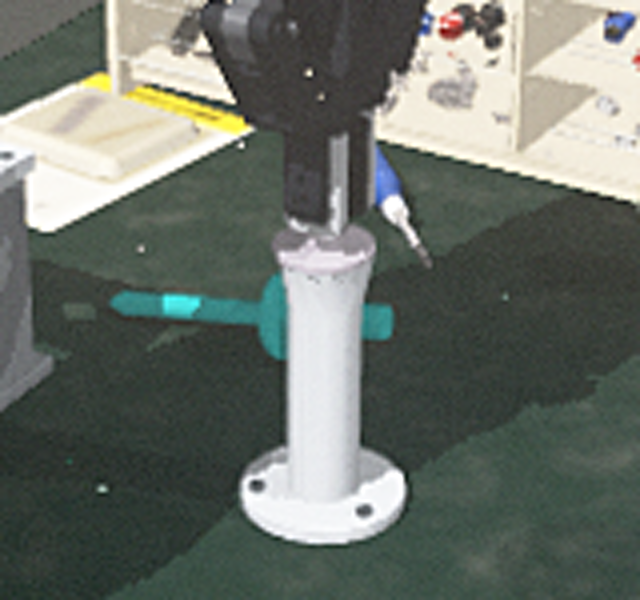

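The collar at crop (325,250) lies on or just above the rim, with no clear gap. A little more push, until the force rises, makes sure of it.

Emit:
{"fn": "send_rows", "kwargs": {"series": [[0.5,0,0,0.05,0,0,0],[0.5,0,0,0,0,0,0],[0.5,0,0,0.05,0,0,0],[0.5,0,0,0,0,0,0],[0.5,0,0,0.05,0,0,0],[0.5,0,0,0,0,0,0],[0.5,0,0,0,0,0,0],[0.5,0,0,0,0,0,0],[0.5,0,0,0,0,0,0],[0.5,0,0,0,0,0,0]]}}

```text
t: 10.95
ee_pos: [0.4821, -0.1786, 0.1135]
tool_rot: [3.141, 0.0, 1.55]
wrist_force: [-0.7, 0.4, 8.6]
finger_gap: 0.0123
gripper_force: 59.1
```

Emit:
{"fn": "send_rows", "kwargs": {"series": [[0.5,0,0,0.05,0,0,0],[0.5,0,0,0,0,0,0],[0.5,0,0,0.05,0,0,0],[0.5,0,0,0,0,0,0],[0.5,0,0,0.05,0,0,0],[0.5,0,0,0,0,0,0],[0.5,0,0,0,0,0,0],[0.5,0,0,0,0,0,0],[0.5,0,0,0,0,0,0],[0.5,0,0,0,0,0,0]]}}

```text
t: 11.95
ee_pos: [0.4822, -0.1786, 0.1134]
tool_rot: [3.14, 0.001, 1.55]
wrist_force: [-3.3, 2.0, 13.9]
finger_gap: 0.0124
gripper_force: 59.9
```

Seated: the force rises and the height has stopped. I relieve the push, open, and then go straight up.

Emit:
{"fn": "send_rows", "kwargs": {"series": [[0.5,0,0,-0.15,0,0,0],[0.5,0,0,-0.1,0,0,0],[0.5,0,0,0,0,0,0],[4,0,0,0,0,0,0],[4,0,0,0,0,0,0],[4,0,0,0,0,0,0],[4,0,0,0,0,0,0],[4,0,0,0,0,0,0],[4,0,0,0,0,0,0],[4,0,0,0,0,0,0]]}}

```text
t: 12.95
ee_pos: [0.4821, -0.1786, 0.1133]
tool_rot: [-3.142, -0.0, 1.55]
wrist_force: [0.1, -0.3, 0.1]
finger_gap: 0.0401
gripper_force: 0.0
```

Emit:
{"fn": "send_rows", "kwargs": {"series": [[4,0,0,-0.6,0,0,0],[4,0,0,-1,0,0,0],[4,0,0,-1.5,0,0,0],[4,0,0,-1.5,0,0,0],[4,0,0,-1.5,0,0,0],[4,0,0,-1.5,0,0,0],[4,0,0,-1.5,0,0,0],[4,0,0,-1.5,0,0,0],[4,0,0,-0.7,0,0,0],[4,0,0,0,0,0,0]]}}

```text
t: 13.95
ee_pos: [0.4825, -0.1788, 0.2278]
tool_rot: [3.14, 0.001, 1.55]
wrist_force: [-0.0, 0.2, -0.1]
finger_gap: 0.04
gripper_force: 0.0
```

```bash
python3 - <<'E'
from h import *
a=cap("scene"); s=env.sense(); print(s["t"],np.round(s["ee_pos"],4),s["finger_gap"])
b=cv2.cvtColor(a["pixels"],cv2.COLOR_RGB2BGR)[200:350,170:370]
cv2.imwrite('pics/o1.png',cv2.resize(b,None,fx=4,fy=4,interpolation=cv2.INTER_CUBIC))
E
```

```text
14.0 [ 0.4823 -0.1786  0.2266] 0.0396502215988101
```

View pics/o1.png

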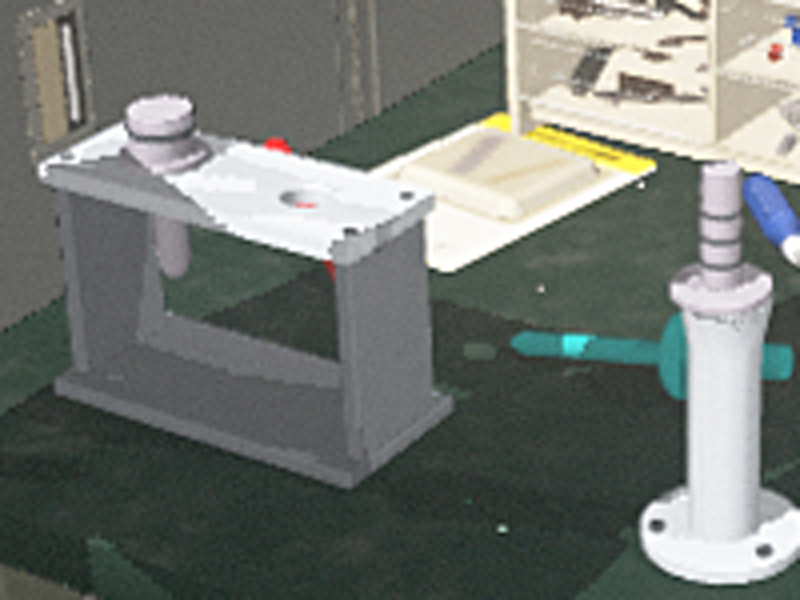

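The long gauge stands in the tube with its collar on the rim at crop (722,290), upright. The short gauge still hangs in the rack at crop (160,130), and the gripper is clear.

```bash
python3 -c "
from workcell import env
print(env.finish_job())"
```

```text
the job is handed in; nothing more can be done
None
```

The long gauge is in the narrow tube, pushed home with its collar on the rim and let go, and the short gauge still hangs in the rack; I handed the job in at about 14 s. The red and turquoise look-alikes, upright at the start, were lying down by my first wrist picture; I don't think the arm touched them.

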